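# Set a tile in the gluing jig, space it and hold it flush

## Task

Lay the ceramic tile centred and square, glazed face up, on the narrow sprung pad of the gluing jig, then stand the orange spacer upright in the gap between the tile and a cheek on the side where the gap is wide enough, opposite the tile's middle and down onto the jig's bed, let go of it, and do not force it into the narrow gap. Then push the tile down with the fingers until it is fully home, its face flush with the tops of the cheeks, and finish while still holding it pressed down. Leave the ink bottle and the roll of masking tape where they stand.

Things in the scene. Friction and masses are not known exactly. Their poses are not given: they have to be found in the camera images.
- jig: gluing jig, fixed to the worktop: a plywood bed 110 (x) x 216 (y) x 8 mm; origin at the centre of its underside, on the worktop. In its middle is the sprung pad in a steel collar (50 x 74 mm, 18 mm above the worktop); a wooden cheek stands on the bed on each side (+y and -y of the jig). The front and back (-x and +x) are open
- pad_top (a point): centre of the top face of the sprung pad, a black rubber-faced pad 36 mm (jig x) x 60 mm (jig y), at the jig's centre, 33 mm above the worktop when not pressed; axes as the jig's
- pad (a joint): how far the sprung pad is pressed down, m: 0 = up, 0.005 = fully home on its stop; it springs back. Pushing it home takes about 7 N on a tile lying on it (about 3 N before it starts to move)
- thin_cheek: fixed wooden cheek 80 mm (x) x 12 mm (y) x 32 mm high; origin at the centre of its underside, on the jig's bed 73 mm to one side of the jig's centre (+y or -y, changes from run to run); its top is 40 mm above the worktop. A tile centred on the pad leaves a 17 mm gap on this side
- thick_cheek: fixed wooden cheek 80 mm (x) x 36 mm (y) x 32 mm high, on the other side of the jig, also 73 mm from its centre, top also 40 mm above the worktop. A tile centred on the pad leaves only a 5 mm gap on this side
- tile: loose terracotta tile with a blue glazed face, 60 mm (x) x 100 mm (y) x 12 mm, about 0.12 kg, lying glazed face up; origin at the centre of its underside. It belongs on the pad with its 60 mm side along the jig's x and its long side towards the two cheeks; either way round will do. Lying on the unpressed pad its top is 45 mm above the worktop, 5 mm proud of the cheeks; with the pad home it is flush with them
- spacer: loose orange spacer plate, 60 mm (x) x 11 mm (y) x 72 mm high, standing upright in its rest; origin at the centre of its underside. In the gap it stands on the jig's bed (8 mm above the worktop) with its 60 mm side along the jig's x, opposite the middle of the tile, and sticks out 40 mm above the cheek
- rest: fixed dark wooden rest, 90 mm (x) x 50 mm (y) x 24 mm high, with a slot 16 mm deep along x in which the spacer stands with about 1.5 mm to spare all round, its foot 8 mm above the worktop; origin at the centre of its underside
- ink_bottle: bystander: dark ink bottle, 44 mm across, 110 mm high; origin at the centre of its underside
- masking_roll: bystander: roll of cream masking tape lying flat, 94 mm across, 25 mm high; origin at the centre of its underside
There are look-alikes about, which are no part of the job. Of the things that look like the tile, the larger one is meant.

How it is judged:
By the outcome, as a careful person would: the job done as asked, in the order asked, and still so for the second after the job is handed in, while the arm keeps its last pose, push and grip.
It also fails if it takes over 61 s, if anything falls off the work surface, if the arm or the gripper's body presses on something with over 40 N, if the wrist force passes 120 N, or if a joint passes its speed limit or range.

## Robot

A 7-joint arm with a two-finger parallel gripper is mounted at the origin on the work surface; the furniture and walls round the work are solid. World frame = base frame: x ahead of the robot, y to its left, z up, the work surface at z = 0. Lengths are in m, angles in rad, forces in N, time in s.
With the tool pointing down it reaches from about 0.4 to 0.85 m from the base axis. Payload 10.4 kg.
Tool frame: the origin (TCP) lies midway between the tips of the shut fingers; the grasp point (between the pads) lies 19 mm behind it; z points along the fingers, x is the direction in which the jaws open and shut, and the axes are right-handed (so a half turn about z gives the same grasp; the last joint's range is limited). The gripper opens to 85 mm and grips with 20 to 120 N. Pads are 22 mm wide; open, the fingers measure 114 mm over their backs; the gripper's body (76 mm by 85 mm) begins 54 mm behind the grasp point. The pads swing forward as they close: fully open they stand 13 mm farther back than shut.
Start: joints at [1.321, 0.332, -0.065, 1.46, 0.022, 1.35, -0.088], TCP at [0.141, -0.609, 0.211] pointing down, gripper open.
Joint ranges: [-2.6, 2.6], [-0.5, 2.12], [-1.47, 1.34], [0.16, 2.42], [-1.27, 4.41], [0.06, 2.06], [-2.6, 2.6]. Speed limits (rad/s): [2.22, 2.22, 2.79, 2.79, 3.14, 3.14, 3.14].

## Interface

Orientations are given as a unit quaternion [x, y, z, w].
In Python, from workcell import telemetry, eyes, order gives the robot as it stands.
- The arm moves only by the tool servo_tool, never from a script. Its argument "deltas" is a list of rows, each a list of 3 entries, a list of its own where there are three numbers: the shift along the tool's x, y, z in cm, then the turn about the tool's z in rad, then the finger opening in cm, from 0 to 8.54. A call has 1 to 12 rows; each row shifts and turns the pose as measured when the row begins, along the tool's axes as they then stand; what a row does not reach is not made up. A row lasts 1/12 s, in which the tool goes at most 41.7 mm and 7.16 degrees, less where a joint would pass 70% of its speed; a pose out of reach is approached as far as the arm can. A call is refused whole if a number of a shift passes 4.17 or a number of a turn 0.125, either way. A call with a gripper value outside its range is refused whole. The fingers move at their own pace and stop on an object; "force" is the grip in N (left out, the last holds). Time passes only in rows, so rows that do not move let the fingers close. It gives the time, the measured TCP pose, the force and the opening at its end, in the units of the state.
- telemetry.get_obs(): the state, without advancing time (a new reading comes with each control period).
- eyes.camera(name): name is "scene" or "top" or "wrist"; returns (picture, depth): 420x560x3 uint8, blue, green, red; 420x560 float32, m along the optical axis (not along the pixel's ray), 0 where there is no reading.
- eyes.calibration(name): a dict with "fx", "fy", "cx", "cy" (pixels), "rvec" (rotation vector, rad) and "tvec" (3), from world to camera coordinates, as OpenCV has them. Camera axes: x right, y down, z forward; pixel columns grow to the right and rows downward; lengths in m; the calibration is good to about 2 mm. A picture is of the moment at which its call begins: read the wrist's pose just before it. calibration takes no time and is no camera call; for the wrist camera it gives the pose at the moment of the call.
- order.hand_in(): hands the job in, once; it reports no verdict.
The state is a dict: "clock": time; "joint_pos": joint angles; "joint_velocities": joint speeds; "tau": joint torques, N m; "position": TCP position; "ee_rot": TCP orientation; "ft_force": force on the tool from outside, world axes, zero at the start; "torque": the same for the moment, N m; "grip_width": opening from 0.0 (shut) to 1.0 (fully open).
Only numpy, scipy, OpenCV 4.12 (cv2) and the standard library are available. Lean on these libraries where they do the work, as an engineer would, in place of code of your own. Each camera call takes 0.05 s, during which the arm holds its last target. There are 200 camera calls.

## Working session

There is one attempt and no reset: what is moved stays moved. The work goes in short steps, Python scripts to look and compute and a tool call to move; the robot and the scene stay as the last step left them, time stands still between calls to the robot, and variables do not carry over. Pictures are saved under pics/ and viewed, about 8 in all and at most 12, crops included, and the job is handed in when it is done.

Besides the shell and the picture viewer there is one more tool, called after ">>>" by a JSON object that holds its "op" and its "data", one argument or row to a line. servo_tool: Moves the arm, as the interface text tells. Its arguments: {"type":"object","properties":{"deltas":{"type":"array"},"force":{"type":"number"}},"required":["deltas"]}

```bash
mkdir -p pics
cat > h.py <<'E'
import numpy as np, cv2
from workcell import telemetry, eyes, order
def cam(n):
    c=eyes.calibration(n); p,d=eyes.camera(n); return p,d,c
def world(c,d):
    v,u=np.mgrid[0:d.shape[0],0:d.shape[1]]
    P=np.stack([(u-c['cx'])/c['fx']*d,(v-c['cy'])/c['fy']*d,d],-1)
    R,_=cv2.Rodrigues(np.array(c['rvec'],float)); W=(P-np.array(c['tvec']).ravel())@R
    W[d<=0]=np.nan; return W
E
python3 - <<'E'
from h import *
for n in('scene','top'):
    p,d,c=cam(n); cv2.imwrite(f'pics/{n}.png',p); np.savez(f'{n}.npz',p=p,d=d,W=world(c,d))
o=telemetry.get_obs(); print(o['clock'],o['position'],o['ee_rot'],o['ft_force'])
a=np.hstack([cv2.resize(np.load('scene.npz')['p'],(400,300)),cv2.resize(p,(400,300))])
E
```

```text
0.1 [ 0.14046306 -0.60864157  0.21000285] [ 7.82595708e-01 -6.22529971e-01 -5.07790909e-04 -3.67644659e-04] [ 0.49029377 -0.65825853 -0.35338009]
```

View pics/top.png

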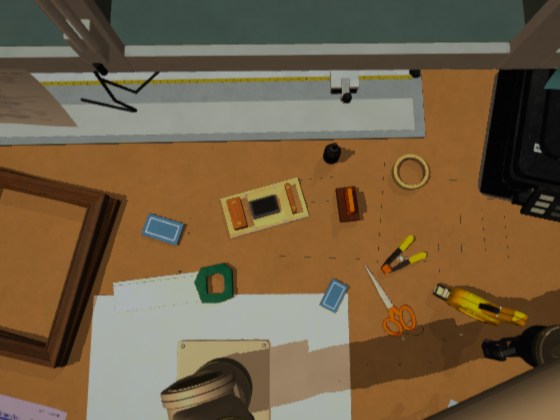

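View pics/scene.png

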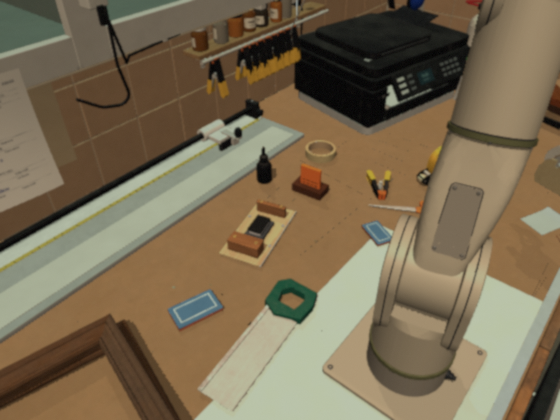

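The top view shows two tile candidates: (163,229), the larger, and (334,295), smaller. The orange candidates are the spacer in its rest at (347,203), with the scissors and the cheeks as other orange-brown things. The jig is at (264,208), with the thick cheek at (236,212) and the thin one at (292,197). The bottle is at (332,153) and the roll at (411,171). I'll take the larger tile and measure next.

Run:
```python
from h import *
z=np.load('top.npz');p,W=z['p'],z['W']
hsv=cv2.cvtColor(p,cv2.COLOR_BGR2HSV)
def fit(name,box,zlo,zhi,extra=None):
    x0,y0,x1,y1=box; w=W[y0:y1,x0:x1].reshape(-1,3); h=hsv[y0:y1,x0:x1].reshape(-1,3)
    m=(w[:,2]>zlo)&(w[:,2]<zhi)
    if extra is not None: m&=extra(h)
    q=w[m]; r=cv2.minAreaRect((q[:,:2]*1000).astype(np.float32)); print(name,len(q),np.round(q.mean(0),4),'rect',np.round(np.array(r[0]),1),np.round(r[1],1),round(r[2],1))
blue=lambda h:(h[:,0]>90)&(h[:,0]<125)&(h[:,1]>80)
fit('tile',(135,205,195,252),-.02,.05,blue); fit('small',(315,275,355,318),-.02,.05,blue)
fit('tilez',(135,205,195,252),.006,.05)
fit('jigall',(212,170,318,245),.004,.1); fit('thick',(222,190,250,234),.034,.06); fit('thin',(280,178,306,218),.034,.06); fit('pad',(246,190,284,222),.026,.04)
fit('spacer',(325,175,370,230),.05,.12); fit('rest',(325,175,370,230),.012,.035)
fit('bottle',(318,138,350,168),.02,.15); fit('roll',(385,145,435,195),.012,.06)
print(W[260,150],W[300,300-20])
c=cv2.resize(np.hstack([p[190:260,130:230],p[165:235,250:380]]),None,fx=3.4,fy=3.4); cv2.imwrite('pics/c.png',c)
```

```text
tile 622 [0.4001 0.1627 0.0127] rect [400.4 163. ] [98.5 57.3] 72.2
small 376 [ 0.2242 -0.2837  0.0115] rect [ 223.9 -284.1] [43.  73.7] 62.1
tilez 866 [0.3991 0.1629 0.0126] rect [402.7 171.8] [153.9  85.6] 65.2
jigall 3528 [ 0.4542 -0.1057  0.0163] rect [ 458.8 -105.3] [283.7 201. ] 89.4
thick 428 [ 0.4364 -0.0348  0.0404] rect [436.7 -34.7] [80.4 35.8] 15.5
thin 143 [ 0.4753 -0.175   0.04  ] rect [ 475.5 -174.9] [78.4 12. ] 15.6
pad 313 [ 0.4559 -0.1049  0.0333] rect [ 456.1 -104.8] [36.1 59.5] 15.8
spacer 147 [ 0.4597 -0.324   0.0755] rect [ 461.3 -324.9] [60.2 11.4] 6.9
rest 498 [ 0.4575 -0.323   0.024 ] rect [ 461.2 -325.5] [90.8 50.7] 6.1
bottle 285 [ 0.5909 -0.2826  0.0607] rect [ 607.4 -283.6] [59.6 69.8] 90.0
roll 418 [ 0.5462 -0.4959  0.0232] rect [ 546.8 -495.9] [93.  92.4] 75.7
[0.31898849 0.19517679 0.00245602] [ 0.21302578 -0.1459252   0.00550239]
```

View pics/c.png

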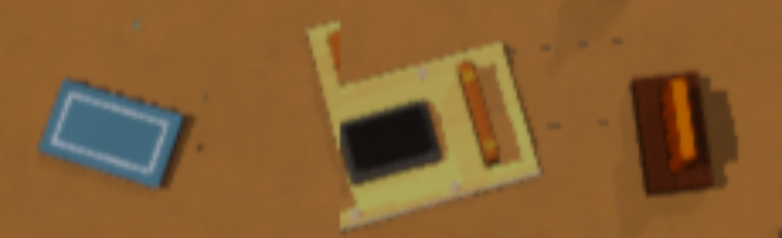

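Crop check: the left item is the large tile (98.5x57 mm, glazed face up). The jig is at (456,-105) mm with yaw 15.5°, thin cheek on its -y side. The spacer in its rest is at (461,-325) mm with yaw about 6.5°. I'll move now, arcing round to the tile.

>>> {"op": "servo_tool", "data": {
  "deltas": [
    [[-1.6,-3.2,0],0,8.5],
    [[-1.6,-3.2,0],0,8.5],
    [[-1.6,-3.2,0],0,8.5],
    [[-1.6,-3.2,0],0,8.5],
    [[-1.6,-3.2,0],0,8.5],
    [[-1.6,-3.2,0],0,8.5],
    [[-1.6,-3.2,0],0,8.5],
    [[-1.6,-3.2,0],0,8.5],
    [[-1.6,-3.2,0],0,8.5],
    [[-1.6,-3.2,0],0,8.5],
    [[-1.6,-3.2,0],0,8.5],
    [[-1.6,-3.2,0],0,8.5]
  ]
}}

```text
clock: 1.1
position: [0.4754, -0.3294, 0.2038]
ee_rot: [0.777, -0.63, -0.005, 0.001]
ft_force: [1.1, -0.4, -0.0]
grip_width: 0.995
```

```bash
cat > go.py <<'E'
# go.py x y z(mm) yaw(deg of jaw axis): remaining shift in tool axes [cm] and turn [rad]
import sys; from h import *; from scipy.spatial.transform import Rotation as Ro
x,y,z,a=map(float,sys.argv[1:5]); o=telemetry.get_obs(); R=Ro.from_quat(o['ee_rot']).as_matrix()
yaw=np.degrees(np.arctan2(R[1,0],R[0,0])); t=(yaw-a+90)%180-90
print('t',round(o['clock'],2),'pos',np.round(np.array(o['position'])*1000,1),'yaw',round(yaw,1),'tilt',np.round(R[:2,2],3),'F',np.round(o['ft_force'],1),'grip',round(o['grip_width']*85.4,1),'j7',round(o['joint_pos'][6],2))
print('shift cm',np.round(R.T@(np.array([x,y,z])/1000-o['position'])*100,2),'turn',round(np.radians(t),3))
E
python3 go.py 430 -50 200 -17.8
```

```text
t 1.1 pos [ 475.4 -329.4  203.8] yaw -78.1 tilt [-0.009  0.005] F [ 1.1 -0.4 -0. ] grip 85.0 j7 -0.9
shift cm [-28.27  -1.34   0.56] turn -1.052
```

>>> {"op": "servo_tool", "data": {
  "deltas": [
    [[-4.1,-0.23,0.05],-0.12,8.5],
    [[-4.07,0.27,0.05],0,8.5],
    [[-4.07,0.27,0.05],0,8.5],
    [[-4.07,0.27,0.05],0,8.5],
    [[-4.07,0.27,0.05],0,8.5],
    [[-4.07,0.27,0.05],0,8.5],
    [[-4.07,0.27,0.05],0,8.5],
    [[-4.07,0.27,0.05],0,8.5],
    [[-4.07,0.27,0.05],0,8.5],
    [[-4.07,0.27,0.05],0,8.5],
    [[-4.07,0.27,0.05],0,8.5],
    [[0,0,0],0,8.5]
  ]
}}

```text
clock: 2.1
position: [0.3061, 0.1003, 0.1964]
ee_rot: [0.818, -0.575, -0.008, 0.001]
ft_force: [1.3, 0.3, -0.0]
grip_width: 0.996
```

```bash
python3 go.py 400 163 150 -17.8
```

```text
t 2.1 pos [306.1 100.3 196.4] yaw -70.2 tilt [-0.015  0.008] F [ 1.3  0.3 -0. ] grip 85.1 j7 -1.33
shift cm [ -2.67 -11.01   4.54] turn -0.915
```

>>> {"op": "servo_tool", "data": {
  "deltas": [
    [[-0.67,-2.75,0.5],0,8.5],
    [[-0.67,-2.75,0.5],0,8.5],
    [[-0.67,-2.75,0.5],0,8.5],
    [[-0.67,-2.75,0.5],0,8.5],
    [[0,0,0],-0.122,8.5],
    [[0,0,0],-0.122,8.5],
    [[0,0,0],-0.122,8.5],
    [[0,0,0],-0.122,8.5],
    [[0,0,0],-0.122,8.5],
    [[0,0,0],-0.122,8.5],
    [[0,0,0],-0.122,8.5],
    [[0,0,0],-0.06,8.5]
  ]
}}

```text
clock: 3.1
position: [0.4016, 0.1686, 0.1711]
ee_rot: [0.989, -0.146, -0.011, -0.005]
ft_force: [-0.1, -0.1, 0.4]
grip_width: 0.993
```

```bash
python3 go.py 400 163 80 -17.8
python3 - <<'E'
from h import *
p,d,c=cam('wrist'); cv2.imwrite('pics/w1.png',p); W=world(c,d); h=cv2.cvtColor(p,cv2.COLOR_BGR2HSV)
m=(h[...,0]>90)&(h[...,0]<125)&(h[...,1]>80)&(W[...,2]>.006)&(W[...,2]<.02); q=W[m]
r=cv2.minAreaRect((q[:,:2]*1000).astype(np.float32)); print(m.sum(),q.mean(0),r)
E
```

```text
t 3.1 pos [401.6 168.6 171.1] yaw -16.8 tilt [-0.02   0.012] F [-0.1 -0.1  0.4] grip 84.8 j7 -0.74
shift cm [0.22 0.64 9.1 ] turn 0.018
0 [nan nan nan] ((0.0, 0.0), (0.0, 0.0), 0.0)<stdin>:4: RuntimeWarning: Mean of empty slice.
  ret = um.true_divide(
```

View pics/w1.png

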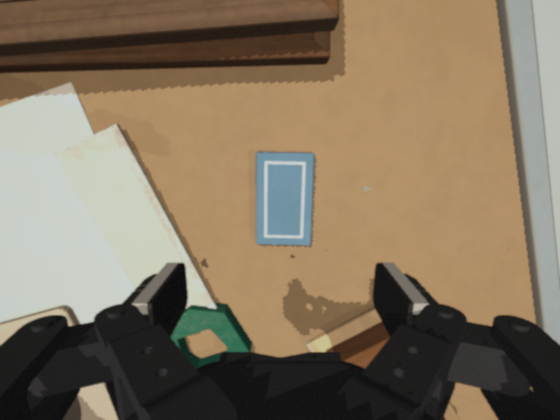

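The wrist view shows the tile at (285,198), square between the fingers at (165,300) and (400,300). The mask came back empty, so I'll check depth and colour.

```bash
cat > wt.py <<'E'
from h import *
p,d,c=cam('wrist'); W=world(c,d); h=cv2.cvtColor(p,cv2.COLOR_BGR2HSV)
print(h[198,285],W[198,285],d[198,285])
m=((h[...,0]>90)&(h[...,0]<125)&(h[...,1]>80)).astype(np.uint8)
n,l,s,_=cv2.connectedComponentsWithStats(m); 
i=1+np.argmax(s[1:,4]); print(s[i]); q=W[(l==i)]; q=q[np.isfinite(q[:,0])]; q=q[abs(q[:,2]-np.median(q[:,2]))<.004]
r=cv2.minAreaRect((q[:,:2]*1000).astype(np.float32)); print(len(q),q.mean(0),r)
E
python3 wt.py
```

```text
[ 99  76 162] [0.40297748 0.16577628 0.01088942] 0.32920834
[ 76 391   1   1   1]
1 [0.34080145 0.174425   0.25676633] ((340.80145263671875, 174.4250030517578), (0.0, 0.0), 0.0)
```

```bash
sed -i 's/>80))/>50))/' wt.py; python3 wt.py
```

```text
[100  76 162] [0.40314905 0.16618145 0.01303369] 0.32708693
[ 268  165   34   70 2268]
2260 [0.40156649 0.16502992 0.01183384] ((401.2720947265625, 163.72438049316406), (74.58987426757812, 33.94872283935547), 72.20706176757812)
```

>>> {"op": "servo_tool", "data": {
  "deltas": [
    [[0.1,0.5,3.2],0.017,8.5],
    [[0.05,0,3.2],0,8.5],
    [[0.05,0,3.2],0,8.5],
    [[0.05,0,3.2],0,8.5],
    [[0.05,0,3.0],0,8.5],
    [[0,0,0],0,8.5]
  ]
}}

```text
clock: 3.75
position: [0.4029, 0.1647, 0.0091]
ee_rot: [0.986, -0.169, -0.007, -0.005]
ft_force: [-1.2, -0.8, -0.6]
grip_width: 0.999
```

```bash
python3 go.py 401 163.5 -2 -17.8
```

```text
t 3.75 pos [402.9 164.7   9.1] yaw -19.5 tilt [-0.012  0.012] F [-1.2 -0.8 -0.6] grip 85.3 j7 -1.05
shift cm [-0.12  0.19  1.11] turn -0.03
```

>>> {"op": "servo_tool", "data": {
  "deltas": [
    [[-0.12,0.19,1.1],-0.03,8.5],
    [[0,0,0],0,8.5],
    [[0,0,0],0,5.5],
    [[0,0,0],0,5.0],
    [[0,0,0],0,5.0],
    [[0,0,0],0,5.0],
    [[0,0,0],0,5.0],
    [[0,0,0],0,5.0]
  ],
  "force": 35
}}

```text
clock: 4.42
position: [0.4046, 0.165, 0.0049]
ee_rot: [0.987, -0.16, -0.004, -0.006]
ft_force: [-0.1, 0.0, -0.2]
grip_width: 0.584
```

```bash
python3 go.py 401 163.5 80 -17.8
```

```text
t 4.42 pos [404.6 165.    4.9] yaw -18.4 tilt [-0.007  0.014] F [-0.1  0.  -0.2] grip 49.8 j7 -1.04
shift cm [-0.38  0.17 -7.51] turn -0.01
```

>>> {"op": "servo_tool", "data": {
  "deltas": [
    [[0,0,-0.5],0,8.5],
    [[0,0,-0.3],0,8.5],
    [[0,0,0],0,8.5],
    [[0,0,0],0,8.5],
    [[0,0,0],0,8.5],
    [[-0.2,0.1,0.8],0,8.5],
    [[-0.2,0.1,0.8],0,8.5],
    [[0,0,0.6],0,8.5],
    [[0,0,0.3],0,8.5]
  ]
}}

```text
clock: 5.17
position: [0.4002, 0.1643, -0.0127]
ee_rot: [0.987, -0.16, -0.003, -0.006]
ft_force: [-0.0, 0.0, -0.4]
grip_width: 0.995
```

```bash
python3 go.py 401 163.5 -5 -17.8; python3 wt.py
```

```text
t 5.17 pos [400.2 164.3 -12.7] yaw -18.4 tilt [-0.005  0.013] F [-0.   0.  -0.4] grip 85.0 j7 -1.08
shift cm [ 0.09  0.04 -0.78] turn -0.011
[100  74 169] [0.41431213 0.19751771 0.01326094] 0.13969448
[  241   194    78   146 10629]
10589 [0.40195082 0.16648649 0.01183133] ((401.1529235839844, 164.0665740966797), (75.55160522460938, 35.25446319580078), 72.35244750976562)
```

>>> {"op": "servo_tool", "data": {
  "deltas": [
    [[0.05,0,-0.7],-0.01,8.5],
    [[0,0,0],0,6.5],
    [[0,0,0],0,6.5],
    [[0,0,0],0,6.5]
  ]
}}

```text
clock: 5.55
position: [0.3999, 0.1644, -0.0058]
ee_rot: [0.988, -0.154, -0.005, -0.006]
ft_force: [-0.6, -0.1, 0.3]
grip_width: 0.765
```

```bash
python3 go.py 401 164 -5 -17.8
```

```text
t 5.55 pos [399.9 164.4  -5.8] yaw -17.7 tilt [-0.007  0.014] F [-0.6 -0.1  0.3] grip 65.3 j7 -1.05
shift cm [ 0.12  0.01 -0.08] turn 0.001
```

>>> {"op": "servo_tool", "data": {
  "deltas": [
    [[0.1,0,0],0,5.5],
    [[0,0,0],0,5.5],
    [[0,0,0],0,5.5],
    [[0,0,0],0,5.5],
    [[0,0,0],0,5.5],
    [[0,0,0],0,5.5]
  ],
  "force": 40
}}

```text
clock: 6.05
position: [0.4017, 0.164, -0.0052]
ee_rot: [0.988, -0.154, -0.004, -0.006]
ft_force: [0.1, -0.4, -0.1]
grip_width: 0.646
```

```bash
python3 go.py 401 164 75 -17.8
```

```text
t 6.05 pos [401.7 164.   -5.2] yaw -17.8 tilt [-0.006  0.014] F [ 0.1 -0.4 -0.1] grip 55.1 j7 -1.05
shift cm [-0.14 -0.06 -8.02] turn 0.001
```

```bash
python3 - <<'E'
from h import *
p,d,c=cam('wrist'); cv2.imwrite('pics/w2.png',p)
E
python3 wt.py
```

```text
[100  75 176] [0.41495397 0.19556693 0.0115076 ] 0.1491773
[ 241  192   74  139 9654]
9612 [0.40193957 0.16624063 0.01183014] ((401.065673828125, 163.69937133789062), (75.50379180908203, 35.253719329833984), 72.34274291992188)
```

View pics/w2.png

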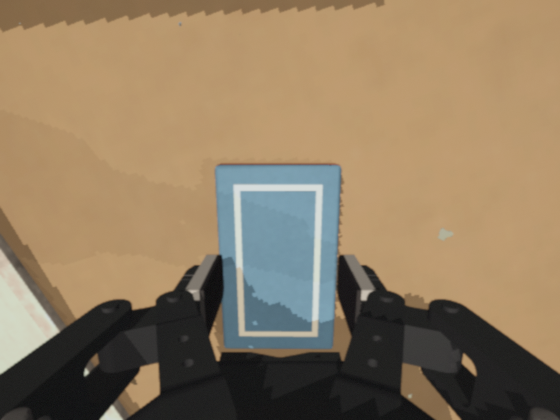

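The picture shows the finger tips beside the tile's edges at (222,290) and (340,290), so the grip isn't certain. I'll squeeze further and see whether they stop.

>>> {"op": "servo_tool", "data": {
  "deltas": [
    [[0,0,0],0,4.5],
    [[0,0,0],0,4.5],
    [[0,0,0],0,4.5],
    [[0,0,0],0,4.0],
    [[0,0,0],0,4.0],
    [[0,0,0],0,4.0]
  ],
  "force": 40
}}

```text
clock: 6.65
position: [0.4016, 0.164, -0.0053]
ee_rot: [0.988, -0.154, -0.004, -0.006]
ft_force: [0.3, -0.3, -0.0]
grip_width: 0.47
```

```bash
python3 go.py 401 164 75 -17.8;python3 wt.py
```

```text
t 6.65 pos [401.6 164.   -5.3] yaw -17.7 tilt [-0.006  0.014] F [ 0.3 -0.3 -0. ] grip 40.2 j7 -1.05
shift cm [-0.14 -0.07 -8.02] turn 0.001
[ 99  73 177] [0.41477484 0.1953833  0.01036009] 0.15026866
[ 241  192   74  139 9651]
9614 [0.40193598 0.16621332 0.01183138] ((401.133056640625, 163.76722717285156), (75.42735290527344, 35.16084671020508), 72.44175720214844)
```

Run:
```python
from h import *
p,d,c=cam('wrist'); cv2.imwrite('pics/w3.png',p); W=world(c,d)
for r in (250,260,270,280,290,300,310):
    print(r,[(u,np.round(W[r,u]*1000).tolist()) for u in range(190,380,12) if np.isfinite(W[r,u,2]) and W[r,u,2]>.015])
```

```text
250 []
260 [(226, [383.0, 181.0, 30.0]), (238, [384.0, 175.0, 18.0]), (322, [423.0, 164.0, 21.0]), (334, [428.0, 166.0, 29.0])]
270 [(214, [376.0, 177.0, 29.0]), (226, [384.0, 180.0, 40.0]), (238, [383.0, 171.0, 20.0]), (322, [422.0, 160.0, 22.0]), (334, [426.0, 166.0, 40.0]), (346, [432.0, 161.0, 31.0])]
280 [(202, [374.0, 179.0, 41.0]), (214, [381.0, 180.0, 48.0]), (226, [386.0, 179.0, 49.0]), (238, [381.0, 165.0, 19.0]), (322, [420.0, 155.0, 23.0]), (334, [425.0, 167.0, 49.0]), (346, [429.0, 165.0, 48.0]), (358, [435.0, 160.0, 41.0])]
290 [(190, [375.0, 183.0, 57.0]), (202, [381.0, 183.0, 61.0]), (214, [384.0, 181.0, 60.0]), (226, [386.0, 177.0, 52.0]), (238, [380.0, 161.0, 21.0]), (322, [419.0, 151.0, 24.0]), (334, [424.0, 165.0, 53.0]), (346, [428.0, 167.0, 58.0]), (358, [432.0, 167.0, 61.0]), (370, [436.0, 165.0, 58.0])]
300 [(190, [378.0, 183.0, 66.0]), (202, [381.0, 181.0, 64.0]), (214, [385.0, 180.0, 65.0]), (226, [385.0, 174.0, 54.0]), (322, [418.0, 147.0, 26.0]), (334, [423.0, 162.0, 54.0]), (346, [427.0, 167.0, 64.0]), (358, [430.0, 166.0, 64.0]), (370, [434.0, 165.0, 65.0])]
310 [(190, [379.0, 182.0, 71.0]), (202, [383.0, 181.0, 71.0]), (214, [386.0, 180.0, 71.0]), (226, [383.0, 170.0, 54.0]), (334, [422.0, 158.0, 55.0]), (346, [426.0, 167.0, 69.0]), (358, [429.0, 166.0, 70.0]), (370, [432.0, 166.0, 72.0])]
```

View pics/w3.png

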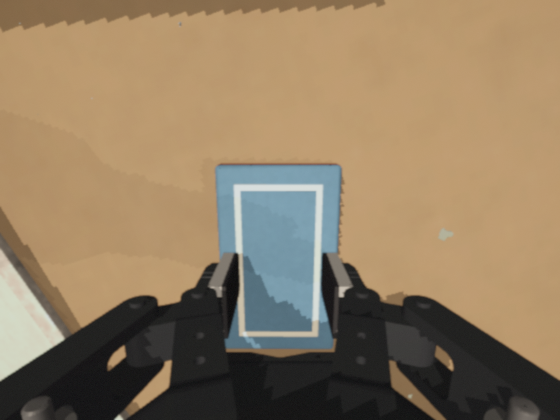

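The tips are still above the tile: the lowest finger depth reads about 18 mm at (238,260), against the tile top at 12. I'll open and feel my way down to worktop contact.

>>> {"op": "servo_tool", "data": {
  "deltas": [
    [[0,0,0],0,7.0],
    [[0,0,0],0,7.0],
    [[0,0,0],0,7.0],
    [[0,0,0],0,7.0],
    [[0,0,0.5],0,7.0],
    [[0,0,0.4],0,7.0],
    [[0,0,0.4],0,7.0],
    [[0,0,0.2],0,7.0]
  ]
}}

```text
clock: 7.42
position: [0.4019, 0.1642, -0.0214]
ee_rot: [0.988, -0.154, -0.004, -0.006]
ft_force: [0.9, -0.4, 0.5]
grip_width: 0.821
```

```bash
python3 go.py 401.2 164 -15 -17.8
```

```text
t 7.42 pos [401.9 164.2 -21.4] yaw -17.8 tilt [-0.005  0.014] F [ 0.9 -0.4  0.5] grip 70.2 j7 -1.08
shift cm [-0.06  0.03 -0.64] turn 0.001
```

>>> {"op": "servo_tool", "data": {
  "deltas": [
    [[0,0,0.2],0,7.0],
    [[0,0,0.2],0,7.0],
    [[0,0,0.1],0,7.0]
  ]
}}

```text
clock: 7.67
position: [0.4012, 0.1643, -0.0277]
ee_rot: [0.988, -0.154, -0.004, -0.006]
ft_force: [-0.3, 0.5, 0.4]
grip_width: 0.821
```

```bash
python3 go.py 401.2 164 -15 -17.8
python3 - <<'E'
from h import *
p,d,c=cam('wrist');W=world(c,d); z=W[...,2]*1000
for r in (250,270,290): print(r,[(u,round(float(z[r,u]))) for u in range(150,410,8) if not 215<u<345])
print(np.nanmedian(z[50:120,200:400]))
E
```

```text
t 7.67 pos [401.2 164.3 -27.7] yaw -17.8 tilt [-0.006  0.014] F [-0.3  0.5  0.4] grip 70.1 j7 -1.09
shift cm [-0.01  0.01 -1.27] turn 0.001
250 [(150, -1), (158, 0), (166, -1), (174, -1), (182, -1), (190, 0), (198, 0), (206, 0), (214, 11), (350, 0), (358, -1), (366, 0), (374, -1), (382, -1), (390, -1), (398, 1), (406, -1)]
270 [(150, 0), (158, 0), (166, -1), (174, 9), (182, 18), (190, 17), (198, 13), (206, 0), (214, 12), (350, 0), (358, 6), (366, 17), (374, 17), (382, 8), (390, -1), (398, -1), (406, -1)]
290 [(150, -1), (158, 28), (166, 34), (174, 35), (182, 34), (190, 26), (198, 14), (206, 0), (214, 11), (350, 0), (358, 8), (366, 21), (374, 30), (382, 34), (390, 33), (398, 27), (406, 27)]
-0.7219511457182087
```

>>> {"op": "servo_tool", "data": {
  "deltas": [
    [[0,0,0],0,5.0],
    [[0,0,0],0,5.0],
    [[0,0,0],0,5.0],
    [[0,0,0],0,5.0],
    [[0,0,0],0,5.0],
    [[0,0,0],0,5.0]
  ],
  "force": 40
}}

```text
clock: 8.22
position: [0.408, 0.1625, -0.0244]
ee_rot: [0.988, -0.156, 0.001, -0.006]
ft_force: [-0.0, 0.2, -0.6]
grip_width: 0.693
```

```bash
python3 go.py 401 164 75 -17.8;python3 wt.py
```

```text
t 8.22 pos [408.  162.5 -24.4] yaw -17.9 tilt [0.004 0.011] F [-0.   0.2 -0.6] grip 59.2 j7 -1.09
shift cm [-0.71 -0.05 -9.94] turn -0.002
[ 80   7 217] [0.42209073 0.1981368  0.01332772] 0.1278201
[  237   201    86   157 12333]
12218 [0.40917909 0.16518061 0.01284218] ((408.12554931640625, 161.77865600585938), (75.5503158569336, 35.4438591003418), 72.22708892822266)
```

>>> {"op": "servo_tool", "data": {
  "deltas": [
    [[0,0,-1.5],0,5.0],
    [[0,0,-2.5],0,5.0],
    [[0,0,-2.5],0,5.0],
    [[0,0,-2.0],0,5.0],
    [[0,0,0],-0.117,5.0],
    [[0,0,0],-0.117,5.0],
    [[0,0,0],-0.117,5.0],
    [[0,0,0],-0.117,5.0],
    [[0,0,0],-0.117,5.0],
    [[0,0,0],0,5.0]
  ]
}}

```text
clock: 9.1
position: [0.4031, 0.1624, 0.0622]
ee_rot: [0.989, 0.151, -0.001, -0.005]
ft_force: [-0.7, 0.1, -0.8]
grip_width: 0.691
```

```bash
python3 go.py 456 -105 75 15.5;python3 wt.py
```

```text
t 9.1 pos [403.1 162.4  62.2] yaw 17.4 tilt [-0.003  0.01 ] F [-0.7  0.1 -0.8] grip 59.0 j7 -0.34
shift cm [-2.93 27.08 -1.57] turn 0.033
[ 48  12 218] [0.39362096 0.19928209 0.09910873] 0.12860368
[  237   201    86   157 12331]
12225 [0.40203964 0.16505193 0.09942985] ((403.0348815917969, 161.67881774902344), (35.405330657958984, 75.45401000976562), 17.483932495117188)
```

>>> {"op": "servo_tool", "data": {
  "deltas": [
    [[-0.35,1.5,-0.4],0.03,5.0],
    [[-0.35,3.3,-0.4],0,5.0],
    [[-0.35,3.3,-0.4],0,5.0],
    [[-0.35,3.3,0],0,5.0],
    [[-0.35,3.3,0],0,5.0],
    [[-0.35,3.3,0],0,5.0],
    [[-0.35,3.3,0],0,5.0],
    [[-0.25,2.5,0],0,5.0],
    [[-0.1,1.0,0],0,5.0],
    [[0,0,0],0,5.0]
  ]
}}

```text
clock: 9.98
position: [0.437, -0.0933, 0.0708]
ee_rot: [0.994, 0.111, -0.001, -0.006]
ft_force: [0.6, -0.2, -1.0]
grip_width: 0.695
```

```bash
python3 go.py 456 -105 20 15.5
cat > both.py <<'E'
from h import *
def rect(W,m):
    q=W[m]; q=q[np.isfinite(q[:,0])]; return len(q),np.round(q.mean(0)*1000,1),cv2.minAreaRect((q[:,:2]*1000).astype(np.float32))
p,d,c=cam('wrist'); W=world(c,d); z=W[...,2]; h=cv2.cvtColor(p,cv2.COLOR_BGR2HSV)
m=((h[...,0]>90)&(h[...,0]<125)&(h[...,1]>45)).astype(np.uint8); n,l,s,_=cv2.connectedComponentsWithStats(m); i=1+np.argmax(s[1:,4]); print('tile wrist',rect(W,(l==i)))
cv2.imwrite('pics/wrist_last.png',p)
p,d,c=cam('top'); W=world(c,d); cv2.imwrite('pics/top_last.png',p)
h=cv2.cvtColor(p,cv2.COLOR_BGR2HSV); m=((h[...,0]>90)&(h[...,0]<125)&(h[...,1]>70)); k=np.zeros_like(m);k[165:250,205:325]=1
print('tile top',rect(W,m&k&(W[...,2]<.16)))
E
python3 both.py
```

```text
t 9.98 pos [437.  -93.3  70.8] yaw 12.8 tilt [-0.003  0.013] F [ 0.6 -0.2 -1. ] grip 59.3 j7 0.22
shift cm [1.6  1.63 5.06] turn -0.048
tile wrist (12347, array([436.3, -90.6, 108.4]), ((437.11724853515625, -93.95817565917969), (35.61008834838867, 75.3420181274414), 12.830552101135254))
tile top (31, array([ 431.6, -141. ,  108.3]), ((434.8670654296875, -141.59335327148438), (4.964596271514893, 32.62423324584961), 89.66327667236328))
```

>>> {"op": "servo_tool", "data": {
  "deltas": [
    [[0.8,0.8,1.0],-0.048,5.0],
    [[0.6,0.6,1.0],0,5.0],
    [[0.1,0.1,1.0],0,5.0],
    [[0,0,0.5],0,5.0],
    [[0,0,0],0,5.0]
  ]
}}

```text
clock: 10.5
position: [0.4557, -0.0921, 0.0348]
ee_rot: [0.99, 0.141, -0.0, -0.007]
ft_force: [-1.0, 0.2, -0.7]
grip_width: 0.686
```

```bash
python3 go.py 456 -104.5 20 15.5; python3 both.py
```

```text
t 10.5 pos [455.7 -92.1  34.8] yaw 16.2 tilt [-0.003  0.014] F [-1.   0.2 -0.7] grip 58.6 j7 0.18
shift cm [-0.32  1.22  1.46] turn 0.012
tile wrist (12348, array([454.7, -89.4,  72.4]), ((455.718017578125, -92.97722625732422), (35.51418685913086, 75.84081268310547), 16.123600006103516))
tile top (0, array([nan, nan, nan]), ((0.0, 0.0), (0.0, 0.0), 0.0))both.py:3: RuntimeWarning: Mean of empty slice.
  q=W[m]; q=q[np.isfinite(q[:,0])]; return len(q),np.round(q.mean(0)*1000,1),cv2.minAreaRect((q[:,:2]*1000).astype(np.float32))
  ret = um.true_divide(
```

View pics/wrist_last.png

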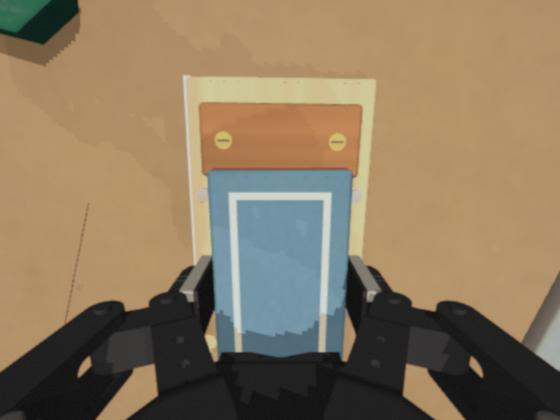

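The tile is held above the jig, with the thick cheek visible at (280,138), almost square to the tile. I'll measure the cheek in the wrist frame.

>>> {"op": "servo_tool", "data": {
  "deltas": [
    [[-0.1,0.6,0.2],0.012,5.0],
    [[-0.1,0.5,0.1],0,5.0],
    [[0,0,0],0,5.0]
  ]
}}

```text
clock: 10.85
position: [0.4574, -0.1042, 0.0335]
ee_rot: [0.991, 0.135, 0.001, -0.006]
ft_force: [-0.9, -1.1, -0.6]
grip_width: 0.689
```

```bash
cat > jig.py <<'E'
from h import *
p,d,c=cam('wrist'); W=world(c,d); z=W[...,2]; h=cv2.cvtColor(p,cv2.COLOR_BGR2HSV)
def R(m):
    n,l,s,_=cv2.connectedComponentsWithStats(m.astype(np.uint8)); i=1+np.argmax(s[1:,4]); q=W[l==i]; 
    r=cv2.minAreaRect((q[:,:2]*1000).astype(np.float32)); print(len(q),np.round(np.median(q[:,2])*1000,1),np.round(r[0],1),np.round(r[1],1),round(r[2],1)); return r
t=R((h[...,0]>90)&(h[...,0]<125)&(h[...,1]>45))
k=R((z>.036)&(z<.044)&((h[...,0]<40))&(np.mgrid[0:420,0:560][0]<240))
a=k[2] if k[2]<45 else k[2]-90; r=np.radians(a); print('yaw',a,'jig centre',np.array(k[0])-73*np.array([-np.sin(r),np.cos(r)]))
E
python3 jig.py;python3 go.py 456 -104.5 8 15.5
```

```text
12391 nan [nan nan] [nan  0.] nan
12674 39.3 [438.7 -34.4] [80.4 35.8] 15.5
yaw 15.529335021972656 jig centre [ 458.22337011 -104.77762596]
t 10.9 pos [ 457.4 -103.8   33.6] yaw 15.5 tilt [-0.     0.012] F [ 0.1 -0.5  0. ] grip 59.4 j7 0.19
shift cm [-0.16  0.06  2.56] turn -0.0
```

>>> {"op": "servo_tool", "data": {
  "deltas": [
    [[0.08,0,0.8],0,5.0],
    [[0,0,0.7],0,5.0],
    [[0,0,0.4],0,5.0],
    [[0,0,0.2],0,5.0]
  ]
}}

```text
clock: 11.23
position: [0.4586, -0.104, 0.0112]
ee_rot: [0.991, 0.134, 0.001, -0.006]
ft_force: [-0.2, -0.4, -1.4]
grip_width: 0.688
```

```bash
sed -i 's/q=W\[l==i\];/q=W[l==i]; q=q[np.isfinite(q[:,0])];/' jig.py; python3 jig.py;python3 go.py 458.2 -104 8 15.5
```

```text
12349 48.4 [ 458.5 -104.6] [35.5 75.5] 15.6
17388 39.3 [438.6 -34.2] [80.4 35.9] 15.4
yaw 15.407600402832031 jig centre [ 458.009831   -104.53805159]
t 11.28 pos [ 458.3 -103.9   11. ] yaw 15.4 tilt [0.    0.012] F [-0.7  0.6 -2.1] grip 58.8 j7 0.15
shift cm [-0.02  0.01  0.3 ] turn -0.002
```

>>> {"op": "servo_tool", "data": {
  "deltas": [
    [[-0.04,0,0.15],0,5.0],
    [[0,0,0.15],0,5.0],
    [[0,0,0.05],0,5.0]
  ]
}}

```text
clock: 11.53
position: [0.4578, -0.1037, 0.007]
ee_rot: [0.991, 0.134, 0.001, -0.006]
ft_force: [-1.2, -0.7, 3.7]
grip_width: 0.692
```

```bash
python3 jig.py;python3 go.py 458.2 -104 8 15.5
```

```text
12335 44.2 [ 457.6 -104.1] [35.5 75.1] 15.4
18529 39.3 [438.6 -34.1] [80.5 36.1] 15.4
yaw 15.432269096374512 jig centre [ 457.99569616 -104.47919562]
t 11.58 pos [ 457.9 -103.7    7.1] yaw 15.4 tilt [-0.     0.012] F [-1.9 -0.5  2.7] grip 58.8 j7 0.15
shift cm [ 0.02  0.04 -0.09] turn -0.001
```

>>> {"op": "servo_tool", "data": {
  "deltas": [
    [[0,0,0],0,6.3],
    [[0,0,0],0,6.8],
    [[0,0,0],0,7.4],
    [[0,0,0],0,7.6],
    [[0,0,0],0,7.6]
  ]
}}

```text
clock: 12.0
position: [0.4587, -0.1037, 0.0078]
ee_rot: [0.991, 0.134, 0.002, -0.006]
ft_force: [-0.1, -0.3, -0.8]
grip_width: 0.888
```

```bash
python3 jig.py;python3 go.py 458.2 -104 8 15.5
```

```text
12435 44.8 [ 457.7 -104.1] [35.6 75.5] 15.5
18247 39.3 [438.7 -34.2] [80.4 35.8] 15.6
yaw 15.569565773010254 jig centre [ 458.28160176 -104.49588377]
t 12.05 pos [ 458.7 -103.7    7.7] yaw 15.4 tilt [0.002 0.012] F [-0.2  0.6  0.4] grip 76.2 j7 0.15
shift cm [-0.06  0.02 -0.03] turn -0.001
```

>>> {"op": "servo_tool", "data": {
  "deltas": [
    [[0,0,-2],0,7.6],
    [[0,0,-3],0,7.6],
    [[0,0,-3.5],0,7.6],
    [[0,0,-3.5],0,7.6],
    [[0,0,-1.0],0.122,6],
    [[0,0,0],0.122,5],
    [[0,0,0],0.122,5],
    [[0,0,0],0.122,5],
    [[0,0,0],0.122,5],
    [[0,0,0],0.122,5],
    [[0,0,0],0.122,5],
    [[0,0,0],0.122,5]
  ]
}}

```text
clock: 13.05
position: [0.4583, -0.1044, 0.1449]
ee_rot: [0.935, -0.354, -0.001, -0.006]
ft_force: [-0.2, -0.3, -0.9]
grip_width: 0.585
```

>>> {"op": "servo_tool", "data": {
  "deltas": [
    [[0,0,0],0.122,5],
    [[0,0,0],0.122,5],
    [[0,0,0],0.122,5],
    [[0,0,0],0.122,5],
    [[0,0,0],0.122,5],
    [[0,0,0],0.122,5]
  ]
}}

```text
clock: 13.55
position: [0.4581, -0.104, 0.1449]
ee_rot: [0.74, -0.672, -0.003, -0.005]
ft_force: [0.7, -0.0, 1.3]
grip_width: 0.585
```

```bash
python3 go.py 463 -325 130 -83.5
```

```text
t 13.55 pos [ 458.1 -104.   144.9] yaw -84.5 tilt [0.002 0.011] F [ 0.7 -0.   1.3] grip 50.0 j7 -1.39
shift cm [22.06  1.63  1.25] turn -0.017
```

>>> {"op": "servo_tool", "data": {
  "deltas": [
    [[2.0,0.2,0],-0.017,5],
    [[3.4,0.25,0],0,5],
    [[3.4,0.25,0],0,5],
    [[3.4,0.25,0],0,5],
    [[3.4,0.25,0],0,5],
    [[3.4,0.25,0],0,5],
    [[2.2,0.15,0],0,5],
    [[0.6,0,0],0,5],
    [[0,0,0],0,5]
  ]
}}

```text
clock: 14.3
position: [0.4648, -0.3307, 0.1424]
ee_rot: [0.744, -0.668, -0.002, -0.004]
ft_force: [-0.0, -0.2, -0.2]
grip_width: 0.584
```

```bash
python3 go.py 463 -325 60 -83.5
cat > sp.py <<'E'
from h import *
import sys
p,d,c=cam('wrist'); W=world(c,d); z=W[...,2]; h=cv2.cvtColor(p,cv2.COLOR_BGR2HSV); cv2.imwrite('pics/'+sys.argv[1],p)
lo,hi=map(float,sys.argv[2:4])
m=(h[...,0]<22)&(h[...,1]>150)&(h[...,2]>100)&(z>lo)&(z<hi)
n,l,s,_=cv2.connectedComponentsWithStats(m.astype(np.uint8)); i=1+np.argmax(s[1:,4]); q=W[l==i]; r=cv2.minAreaRect((q[:,:2]*1000).astype(np.float32)); print(len(q),np.round(np.median(q[:,2])*1000,1),np.round(r[0],1),np.round(r[1],1),round(r[2],1),s[i])
E
python3 sp.py s1.png .074 .09
```

```text
t 14.3 pos [ 464.8 -330.7  142.4] yaw -83.9 tilt [0.003 0.008] F [-0.  -0.2 -0.2] grip 49.8 j7 -1.07
shift cm [-0.52  0.15  8.25] turn -0.007
1100 79.1 [ 463.5 -325.1] [59.1 10.8] 6.1 [ 265  183   15   77 1100]
```

View pics/s1.png

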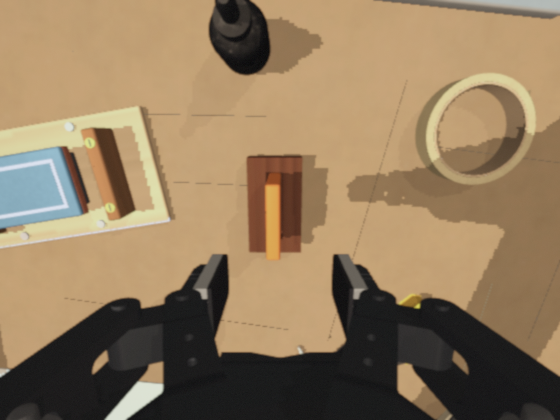

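The view shows the spacer upright in its rest at (273,215), the tile on the pad at left, and the bottle at (240,40) and roll at (480,130) untouched. I'll centre on the spacer and go down.

>>> {"op": "servo_tool", "data": {
  "deltas": [
    [[-0.3,0.1,2.0],0,4],
    [[-0.27,0.05,3.0],0,4],
    [[0,0,3.0],0,4],
    [[0,0,1.5],0,4],
    [[0,0,0.3],0,4]
  ]
}}

```text
clock: 14.77
position: [0.4667, -0.3159, 0.0444]
ee_rot: [0.747, -0.665, 0.001, -0.005]
ft_force: [-0.9, -0.1, 0.4]
grip_width: 0.468
```

```bash
python3 go.py 463.5 -325.1 30 -83.9;python3 sp.py s2.png .05 .09
python3 - <<'E'
from h import *
p,d,c=cam('wrist');z=world(c,d)[...,2]*1000
for r in (250,260,270,280,290): print(r,[(u,round(float(z[r,u]))) for u in range(190,380,8) if z[r,u]>30])
E
```

```text
t 14.77 pos [ 466.7 -315.9   44.4] yaw -83.4 tilt [0.008 0.007] F [-0.9 -0.1  0.4] grip 40.0 j7 -1.14
shift cm [0.88 0.43 1.43] turn 0.009
3223 79.0 [ 463.7 -325.3] [59.5 11.2] 6.4 [ 285  212   27  135 3223]
250 [(286, 74), (294, 80), (302, 80), (310, 80)]
260 [(222, 80), (230, 79), (238, 67), (286, 78), (294, 80), (302, 80), (310, 77), (326, 79), (334, 78)]
270 [(206, 81), (214, 82), (230, 90), (238, 68), (286, 77), (294, 79), (302, 79), (310, 78), (326, 83), (342, 90), (350, 81)]
280 [(198, 91), (206, 90), (214, 98), (222, 98), (230, 92), (238, 69), (286, 78), (294, 79), (302, 80), (326, 85), (334, 99), (342, 99), (350, 91), (358, 91)]
290 [(190, 109), (198, 111), (206, 109), (214, 108), (222, 104), (230, 93), (238, 71), (286, 77), (294, 80), (302, 79), (326, 85), (334, 103), (342, 104), (350, 108), (358, 111), (366, 112)]
```

View pics/s2.png

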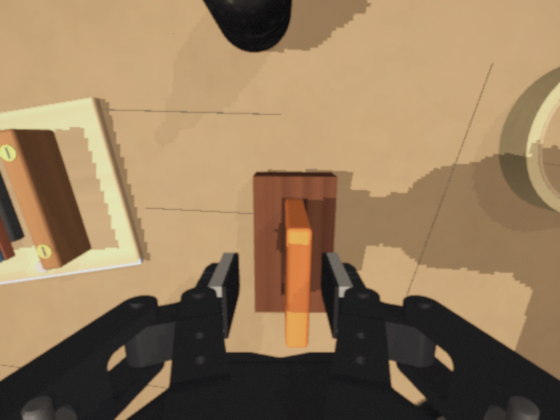

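>>> {"op": "servo_tool", "data": {
  "deltas": [
    [[0.6,0.25,0],0.009,4],
    [[0.3,0.2,0.5],0,4],
    [[0,0,0.5],0,4],
    [[0,0,0.2],0,4]
  ]
}}

```text
clock: 15.2
position: [0.4668, -0.3278, 0.0388]
ee_rot: [0.744, -0.669, 0.005, -0.005]
ft_force: [0.2, 0.5, 0.6]
grip_width: 0.47
```

```bash
python3 go.py 463.6 -325.2 31 -83.8
```

```text
t 15.2 pos [ 466.8 -327.8   38.8] yaw -83.9 tilt [0.015 0.001] F [0.2 0.5 0.6] grip 40.2 j7 -1.13
shift cm [-0.3   0.3   0.77] turn -0.002
```

>>> {"op": "servo_tool", "data": {
  "deltas": [
    [[-0.2,0.3,0.3],0,4],
    [[0,0.15,0.3],0,3],
    [[0,0,0.1],0,3],
    [[0,0,0],0,2.5]
  ]
}}

```text
clock: 15.53
position: [0.4617, -0.3266, 0.0313]
ee_rot: [0.743, -0.669, 0.006, -0.005]
ft_force: [-0.2, -1.2, 0.3]
grip_width: 0.295
```

```bash
python3 go.py 463.6 -325.2 31 -83.8
```

```text
t 15.53 pos [ 461.7 -326.6   31.3] yaw -84.0 tilt [0.016 0.   ] F [-0.2 -1.2  0.3] grip 25.2 j7 -1.14
shift cm [-0.12 -0.2   0.03] turn -0.003
```

>>> {"op": "servo_tool", "data": {
  "deltas": [
    [[-0.1,-0.1,0],0,2.0],
    [[0,0,0],0,0.8],
    [[0,0,0],0,0.5],
    [[0,0,0],0,0.5],
    [[0,0,0],0,0.5],
    [[0,0,0],0,0.5]
  ],
  "force": 40
}}

```text
clock: 16.03
position: [0.463, -0.3251, 0.0315]
ee_rot: [0.744, -0.669, 0.006, -0.006]
ft_force: [0.8, -0.6, -0.6]
grip_width: 0.121
```

```bash
python3 go.py 463.6 -325.2 31 -83.8;python3 sp.py s3.png .05 .09
python3 - <<'E'
from h import *
p,d,c=cam('wrist');z=world(c,d)[...,2]*1000
for r in (240,250,260,270): print(r,[(u,round(float(z[r,u]))) for u in range(240,330,5) if z[r,u]>30])
E
```

```text
t 16.03 pos [ 463.  -325.1   31.5] yaw -83.9 tilt [0.016 0.   ] F [ 0.8 -0.6 -0.6] grip 10.3 j7 -1.14
shift cm [ 0.01 -0.06  0.05] turn -0.002
3870 79.2 [ 463.7 -325.9] [60.4 11.4] 6.3 [ 266  208   28  149 3870]
240 [(270, 79), (275, 80), (280, 79), (285, 80), (290, 79)]
250 [(270, 78), (280, 80), (285, 80), (290, 79)]
260 [(255, 66), (260, 67), (265, 67), (270, 80), (275, 80), (280, 79), (285, 80), (290, 79), (295, 66), (300, 67), (305, 65)]
270 [(240, 67), (245, 68), (250, 67), (255, 78), (260, 75), (265, 77), (270, 79), (275, 79), (280, 79), (285, 79), (290, 80), (295, 76), (300, 77), (305, 76), (310, 66), (315, 69), (320, 68)]
```

>>> {"op": "servo_tool", "data": {
  "deltas": [
    [[0,0,-0.8],0,0.5],
    [[0,0,-2.0],0,0.5],
    [[0,0,-2.5],0,0.5],
    [[0,0,-1.8],0,0.5],
    [[0,0,-0.3],-0.08,0.5],
    [[0,0,0],-0.084,0.5],
    [[0,0,0],0,0.5]
  ]
}}

```text
clock: 16.72
position: [0.4618, -0.3247, 0.1122]
ee_rot: [0.798, -0.603, 0.006, -0.005]
ft_force: [0.0, -0.1, -1.0]
grip_width: 0.124
```

```bash
python3 go.py 473 -160.3 105 -74.5
```

```text
t 16.72 pos [ 461.8 -324.7  112.2] yaw -74.1 tilt [0.016 0.   ] F [ 0.  -0.1 -1. ] grip 10.6 j7 -0.92
shift cm [-15.51  -5.56   0.74] turn 0.006
```

>>> {"op": "servo_tool", "data": {
  "deltas": [
    [[-1.8,-0.65,0],0.006,0.5],
    [[-2.9,-1.05,0],0,0.5],
    [[-2.9,-1.05,0],0,0.5],
    [[-2.9,-1.05,0],0,0.5],
    [[-2.9,-1.05,0],0,0.5],
    [[-1.6,-0.6,0],0,0.5],
    [[-0.4,-0.1,0],0,0.5],
    [[0,0,0],0,0.5]
  ]
}}

```text
clock: 17.38
position: [0.4748, -0.1567, 0.1142]
ee_rot: [0.788, -0.615, 0.007, -0.005]
ft_force: [0.3, -0.7, -0.2]
grip_width: 0.12
```

```bash
python3 go.py 473 -160.3 105 -74.5;python3 sp.py s4.png .12 .18
```

```text
t 17.38 pos [ 474.8 -156.7  114.2] yaw -75.9 tilt [ 0.017 -0.001] F [ 0.3 -0.7 -0.2] grip 10.2 j7 -1.22
shift cm [0.3  0.28 0.92] turn -0.025
3896 161.9 [ 475.7 -157. ] [59.6 11.1] 14.3 [ 266  202   28  155 3896]
```

View pics/s4.png

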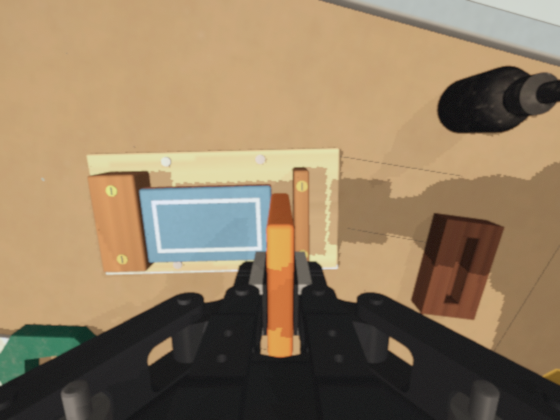

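The spacer is held upright over the gap at (283,240), between the tile's right edge at (270,225) and the thin cheek at (302,210). The empty rest is at (458,265). I'll measure the gap in this same view.

>>> {"op": "servo_tool", "data": {
  "deltas": [
    [[0.15,0.15,0.8],-0.025,0.5],
    [[0.15,0.13,0.8],0,0.5],
    [[0,0,0.4],0,0.5],
    [[0,0,0],0,0.5]
  ]
}}

```text
clock: 17.77
position: [0.4721, -0.1665, 0.0917]
ee_rot: [0.794, -0.608, 0.007, -0.004]
ft_force: [-0.8, -0.5, -0.5]
grip_width: 0.123
```

```bash
cat > gap.py <<'E'
from h import *
p,d,c=cam('wrist'); W=world(c,d); z=W[...,2]; h=cv2.cvtColor(p,cv2.COLOR_BGR2HSV); u=np.mgrid[0:420,0:560][1]
def R(n_,m):
    n,l,s,_=cv2.connectedComponentsWithStats(m.astype(np.uint8)); i=1+np.argmax(s[1:,4]); q=W[l==i]; q=q[np.isfinite(q[:,0])]
    r=cv2.minAreaRect((q[:,:2]*1000).astype(np.float32)); print(n_,len(q),np.round(np.median(q[:,2])*1000,1),np.round(r[0],1),np.round(r[1],1),round(r[2],1)); return q*1000
a=np.radians(15.5); J=np.array([458.1,-104.5]); ey=np.array([-np.sin(a),np.cos(a)]); ex=np.array([np.cos(a),np.sin(a)])
def jf(n,q): X=(q[:,:2]-J)@ex; Y=(q[:,:2]-J)@ey; print('  ',n,'jig x',np.round(np.percentile(X,[1,99]),1),'y',np.round(np.percentile(Y,[1,50,99]),1))
o=(h[...,0]<22)&(h[...,1]>110)
jf('thick',R('thick',o&(z>.036)&(z<.044)&(u<200)))
jf('tile',R('tile',(z>.0425)&(z<.048)&(h[...,0]>85)&(h[...,0]<130)))
jf('thin',R('thin',o&(z>.036)&(z<.044)&(u>285)))
q=W[o&(z>.07)&(u>230)&(u<330)]; zt=np.nanpercentile(q[:,2],95)
jf('spacer',R('spacer',o&(abs(z-zt)<.006)&(u>230)&(u<330)))
E
python3 go.py 473 -160.3 90 -74.5; python3 gap.py
```

```text
t 17.77 pos [ 472.1 -166.5   91.7] yaw -74.9 tilt [ 0.017 -0.002] F [-0.8 -0.5 -0.5] grip 10.5 j7 -1.2
shift cm [-0.58 -0.24  0.17] turn -0.006
thick 5236 39.1 [439.2 -34.4] [79.4 36.9] 15.6
   thick jig x [-37.4  39.5] y [54.9 71.4 89.9]
tile 11057 44.5 [ 458.2 -103.9] [ 59.4 100.1] 16.1
   tile jig x [-28.2  29.1] y [-48.1   1.7  48.8]
thin 734 39.1 [ 486.8 -173.3] [61.5  9.8] 15.4
   thin jig x [-20.3  39.9] y [-78.8 -75.4 -69.1]
spacer 3610 139.5 [ 472.8 -166.8] [59.8 11.9] 15.9
   spacer jig x [-30.7  27.1] y [-69.3 -63.9 -58.5]
```

>>> {"op": "servo_tool", "data": {
  "deltas": [
    [[-0.35,-0.15,0],-0.004,0.5],
    [[-0.15,-0.08,0],0,0.5],
    [[0,0,0],0,0.5]
  ]
}}

```text
clock: 18.07
position: [0.4728, -0.1616, 0.0916]
ee_rot: [0.795, -0.607, 0.007, -0.004]
ft_force: [0.3, -0.3, -0.2]
grip_width: 0.128
```

```bash
python3 go.py 473 -160.3 32 -74.6
```

```text
t 18.07 pos [ 472.8 -161.6   91.6] yaw -74.8 tilt [ 0.016 -0.001] F [ 0.3 -0.3 -0.2] grip 10.9 j7 -1.21
shift cm [-0.15  0.04  5.96] turn -0.003
```

>>> {"op": "servo_tool", "data": {
  "deltas": [
    [[-0.1,0,0.6],0,0.5],
    [[-0.03,0,0.6],0,0.5],
    [[0,0,0.3],0,0.5],
    [[0,0,0],0,0.5]
  ]
}}

```text
clock: 18.4
position: [0.4732, -0.16, 0.0756]
ee_rot: [0.795, -0.607, 0.007, -0.004]
ft_force: [-0.4, 1.3, -0.8]
grip_width: 0.121
```

```bash
python3 go.py 473 -160.3 32 -74.6; python3 gap.py
```

```text
t 18.4 pos [ 473.2 -160.    75.6] yaw -74.7 tilt [ 0.017 -0.002] F [-0.4  1.3 -0.8] grip 10.4 j7 -1.23
shift cm [-0.    0.1   4.36] turn -0.002
thick 6044 39.1 [439.1 -34.1] [79.  37.1] 15.4
   thick jig x [-37.9  39.5] y [54.9 71.4 89.9]
tile 12121 44.5 [ 457.8 -104. ] [59.7 99.6] 15.5
   tile jig x [-28.3  29.1] y [-47.8   3.7  48.9]
thin 1351 39.2 [ 487.3 -172.3] [60.1 11.9] 15.7
   thin jig x [-16.   39.5] y [-78.8 -73.  -67.2]
spacer 3601 123.4 [ 473.9 -160. ] [59.8 12. ] 14.5
   spacer jig x [-28.   29.9] y [-63.3 -57.9 -52.4]
```

>>> {"op": "servo_tool", "data": {
  "deltas": [
    [[0,0.05,0.7],0,0.5],
    [[0,0.05,0.9],0,0.5],
    [[0,0,0.9],0,0.5],
    [[0,0,0.7],0,0.5],
    [[0,0,0.3],0,0.5]
  ]
}}

```text
clock: 18.87
position: [0.4731, -0.1606, 0.0376]
ee_rot: [0.795, -0.607, 0.008, -0.005]
ft_force: [-0.2, 0.5, -0.7]
grip_width: 0.122
```

```bash
python3 go.py 473 -160.3 32 -74.6; python3 gap.py
```

```text
t 18.87 pos [ 473.1 -160.6   37.6] yaw -74.7 tilt [ 0.018 -0.002] F [-0.2  0.5 -0.7] grip 10.4 j7 -1.27
shift cm [-0.04  0.01  0.56] turn -0.002
thick 8686 39.1 [438.9 -34.5] [80.5 37.3] 14.9
   thick jig x [-38.3  39.5] y [54.9 71.  89.7]
tile 16328 44.6 [ 457.9 -104. ] [ 59.8 100. ] 15.4
   tile jig x [-27.4  29.2] y [-47.5   6.   48.8]
thin 1562 39.1 [ 494.8 -170.2] [44.4 12. ] 15.9
   thin jig x [-3.1 39.7] y [-78.7 -73.  -67.1]
spacer 3611 85.4 [ 473.6 -160.7] [60.4 11.9] 14.5
   spacer jig x [-28.4  29.5] y [-63.8 -58.5 -53. ]
```

>>> {"op": "servo_tool", "data": {
  "deltas": [
    [[0,0,0.25],0,0.5],
    [[0,0,0.2],0,0.5],
    [[0,0,0.1],0,0.5]
  ]
}}

```text
clock: 19.17
position: [0.4731, -0.1603, 0.0312]
ee_rot: [0.795, -0.607, 0.007, -0.005]
ft_force: [-4.9, 0.2, 19.6]
grip_width: 0.118
```

```bash
python3 go.py 473 -160.3 31 -74.6
```

```text
t 19.17 pos [ 473.1 -160.3   31.2] yaw -74.7 tilt [ 0.017 -0.002] F [-4.9  0.2 19.6] grip 10.1 j7 -1.28
shift cm [-0.01  0.01  0.02] turn -0.002
```

>>> {"op": "servo_tool", "data": {
  "deltas": [
    [[0,0,-0.03],0,0.5],
    [[0,0,0],0,1.5],
    [[0,0,0],0,2.2],
    [[0,0,0],0,2.6],
    [[0,0,0],0,2.6],
    [[0,0,0],0,2.6]
  ]
}}

```text
clock: 19.67
position: [0.474, -0.1607, 0.0325]
ee_rot: [0.795, -0.607, 0.008, -0.005]
ft_force: [-0.3, -0.9, 1.2]
grip_width: 0.303
```

```bash
python3 go.py 473 -160.3 31 -74.6; python3 gap.py
```

```text
t 19.67 pos [ 474.  -160.7   32.5] yaw -74.7 tilt [ 0.019 -0.003] F [-0.3 -0.9  1.2] grip 25.9 j7 -1.28
shift cm [-0.07  0.09  0.15] turn -0.002
thick 8636 39.1 [439.  -34.3] [80.  37.5] 15.1
   thick jig x [-38.   39.6] y [54.9 69.9 89.4]
tile 16375 44.5 [ 457.9 -103.9] [ 59.6 100.2] 15.6
   tile jig x [-27.4  29.2] y [-48.5   6.5  48.9]
thin 2280 39.3 [ 477.7 -175. ] [79.9 12. ] 15.8
   thin jig x [-37.9  39.5] y [-78.6 -71.6 -67.1]
spacer 3475 79.2 [ 474.  -161.9] [60.6 11. ] 15.3
   spacer jig x [-28.3  29.9] y [-64.9 -59.7 -54.2]
```

>>> {"op": "servo_tool", "data": {
  "deltas": [
    [[0,0,-1.0],0,2.6],
    [[0,0,-2.0],0,2.6],
    [[0,0,-2.5],0,2.6],
    [[0,0,-1.7],0,2.6],
    [[0,0,-0.3],0,2.6],
    [[0,0,0],0,2.0]
  ]
}}

```text
clock: 20.22
position: [0.472, -0.1595, 0.1127]
ee_rot: [0.795, -0.606, 0.008, -0.005]
ft_force: [0.3, -1.1, -0.2]
grip_width: 0.235
```

```bash
python3 go.py 458 -104.2 100 -74.6; python3 gap.py|tail -2; python3 sp.py s5.png .07 .09
```

```text
t 20.22 pos [ 472.  -159.5  112.7] yaw -74.6 tilt [ 0.018 -0.001] F [ 0.3 -1.1 -0.2] grip 20.1 j7 -1.19
shift cm [-5.72 -0.09  1.24] turn -0.001
spacer 22 138.5 [ 481.4 -167.9] [7.7 0.9] 8.4
   spacer jig x [1.8 9.2] y [-68.2 -67.3 -67.2]
1317 79.2 [ 474.5 -161. ] [58.5 10. ] 15.2 [ 274  187   16   87 1317]
```

View pics/s5.png

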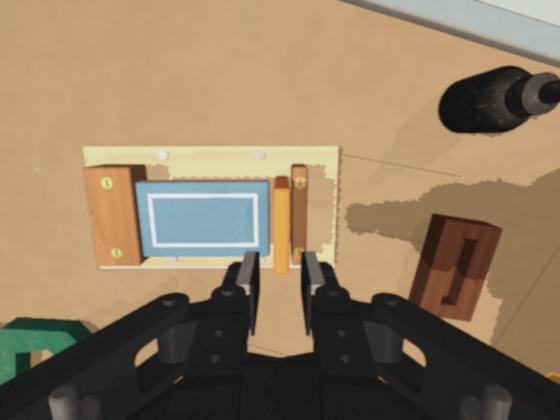

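The spacer stands freely in the gap at (282,225), between tile and thin cheek. I'll shut the fingers, move over the tile's centre and turn the jaws along jig x, to keep the knuckles clear of the spacer.

>>> {"op": "servo_tool", "data": {
  "deltas": [
    [[-1.5,0,-0.3],0,0],
    [[-2.0,0,0],0,0],
    [[-1.5,0,0],0,0],
    [[-0.5,0,0],0,0],
    [[0,0,0],-0.12,0],
    [[0,0,0],-0.12,0],
    [[0,0,0],-0.12,0],
    [[0,0,0],-0.12,0],
    [[0,0,0],-0.12,0],
    [[0,0,0],-0.12,0],
    [[0,0,0],-0.12,0]
  ]
}}

```text
clock: 21.23
position: [0.4498, -0.0931, 0.1084]
ee_rot: [0.977, -0.214, 0.003, -0.001]
ft_force: [-0.5, -0.5, 0.5]
grip_width: 0.001
```

>>> {"op": "servo_tool", "data": {
  "deltas": [
    [[0,0,0],-0.12,0],
    [[0,0,0],-0.12,0],
    [[0,0,0],-0.12,0],
    [[0,0,0],-0.12,0],
    [[0,0,0],-0.12,0],
    [[0,0,0],-0.12,0],
    [[0,0,0],0,0]
  ]
}}

```text
clock: 21.82
position: [0.4465, -0.0874, 0.1058]
ee_rot: [0.987, 0.162, 0.002, -0.0]
ft_force: [-0.4, -0.2, -0.8]
grip_width: 0.004
```

```bash
python3 go.py 458 -104.2 40 15.5; python3 jig.py
```

```text
t 21.82 pos [446.5 -87.4 105.8] yaw 18.6 tilt [0.003 0.001] F [-0.4 -0.2 -0.8] grip 0.3 j7 0.32
shift cm [0.53 1.96 6.58] turn 0.055
2662 44.9 [454.4 -92.3] [34.9 50.5] 15.6
5609 39.3 [438.6 -34.4] [80.1 36. ] 15.4
yaw 15.434125900268555 jig centre [ 458.07100516 -104.77611626]
```

>>> {"op": "servo_tool", "data": {
  "deltas": [
    [[0.25,0.9,0],0.05,0],
    [[0.25,0.9,1.5],0,0],
    [[0,0.1,2.0],0,0],
    [[0,0,1.5],0,0],
    [[0,0,0.4],0,0],
    [[0,0,0],0,0]
  ]
}}

```text
clock: 22.37
position: [0.457, -0.1031, 0.0498]
ee_rot: [0.993, 0.12, 0.002, 0.001]
ft_force: [-0.5, 0.1, 0.4]
grip_width: 0.0
```

```bash
python3 go.py 458 -104.2 30 15.5
```

```text
t 22.37 pos [ 457.  -103.1   49.8] yaw 13.8 tilt [ 0.003 -0.001] F [-0.5  0.1  0.4] grip 0.0 j7 0.15
shift cm [0.06 0.13 1.98] turn -0.03
```

>>> {"op": "servo_tool", "data": {
  "deltas": [
    [[0.06,0.1,0.6],-0.025,0],
    [[0,0,0.5],0,0],
    [[0,0,0.3],0,0],
    [[0,0,0.2],0,0],
    [[0,0,0.2],0,0]
  ]
}}

```text
clock: 22.78
position: [0.4592, -0.1037, 0.0326]
ee_rot: [0.991, 0.131, 0.003, 0.002]
ft_force: [0.5, -0.6, 0.4]
grip_width: 0.0
```

```bash
python3 go.py 458 -104.2 26 15.5; python3 jig.py
```

```text
t 22.78 pos [ 459.2 -103.7   32.6] yaw 15.1 tilt [ 0.006 -0.003] F [ 0.5 -0.6  0.4] grip 0.0 j7 0.15
shift cm [-0.13  0.02  0.66] turn -0.007
5648 44.3 [454.3 -91.4] [58.6 73.5] 15.7
13086 39.3 [438.7 -34.3] [80.4 35.9] 15.1
yaw 15.058662414550781 jig centre [ 457.64648632 -104.75125293]
```

>>> {"op": "servo_tool", "data": {
  "deltas": [
    [[-0.08,0.02,0.3],0,0],
    [[0,0,0.2],0,0],
    [[0,0,0.2],0,0]
  ]
}}

```text
clock: 23.08
position: [0.4587, -0.1044, 0.0254]
ee_rot: [0.991, 0.131, 0.003, 0.002]
ft_force: [0.2, -0.4, 0.4]
grip_width: 0.003
```

```bash
python3 go.py 458 -104.2 21 15.5
```

```text
t 23.08 pos [ 458.7 -104.4   25.4] yaw 15.1 tilt [ 0.007 -0.003] F [ 0.2 -0.4  0.4] grip 0.3 j7 0.14
shift cm [-0.07 -0.04  0.44] turn -0.007
```

>>> {"op": "servo_tool", "data": {
  "deltas": [
    [[0,0,0.2],0,0],
    [[0,0,0.2],0,0],
    [[0,0,0.1],0,0]
  ]
}}

```text
clock: 23.33
position: [0.4588, -0.1044, 0.0203]
ee_rot: [0.991, 0.131, 0.003, 0.002]
ft_force: [-1.9, 0.6, 7.0]
grip_width: -0.002
```

```bash
python3 go.py 458 -104.2 16 15.5
```

```text
t 23.33 pos [ 458.8 -104.4   20.3] yaw 15.1 tilt [ 0.006 -0.004] F [-1.9  0.6  7. ] grip -0.2 j7 0.13
shift cm [-0.07 -0.04  0.43] turn -0.008
```

>>> {"op": "servo_tool", "data": {
  "deltas": [
    [[0,0,0.15],0,0],
    [[0,0,0.15],0,0],
    [[0,0,0.15],0,0]
  ]
}}

```text
clock: 23.58
position: [0.459, -0.1045, 0.0192]
ee_rot: [0.991, 0.131, 0.001, 0.004]
ft_force: [-15.4, 2.9, 36.6]
grip_width: -0.002
```

```bash
python3 go.py 458 -104.2 16 15.5; python3 jig.py;  python3 go.py 458 -104.2 16 15.5
```

```text
t 23.58 pos [ 459.  -104.5   19.2] yaw 15.0 tilt [ 0.003 -0.007] F [-15.4   2.9  36.6] grip -0.2 j7 0.12
shift cm [-0.09 -0.06  0.32] turn -0.008
6114 39.2 [453.8 -89.5] [58.6 69.6] 15.4
15813 39.2 [438.6 -34.2] [80.3 36.2] 15.5
yaw 15.461711883544922 jig centre [ 458.06337853 -104.59725979]
t 23.63 pos [ 458.9 -104.5   19.2] yaw 15.1 tilt [ 0.003 -0.007] F [-15.4   2.2  34.9] grip 0.1 j7 0.12
shift cm [-0.08 -0.06  0.32] turn -0.008
```

The pad is home and the tile flush (39.2 mm against the cheek's 39.2). The 35 N push is more than needed, so I'll ease it to 15–20 N while keeping it pressed.

>>> {"op": "servo_tool", "data": {
  "deltas": [
    [[0,0,0.08],0,0]
  ]
}}

```text
clock: 23.72
position: [0.4588, -0.1045, 0.0195]
ee_rot: [0.991, 0.131, 0.0, 0.004]
ft_force: [-6.4, 0.9, 11.0]
grip_width: 0.002
```

```bash
python3 go.py 458 -104.2 16 15.5
```

```text
t 23.72 pos [ 458.8 -104.5   19.5] yaw 15.1 tilt [ 0.002 -0.009] F [-6.4  0.9 11. ] grip 0.2 j7 0.12
shift cm [-0.07 -0.05  0.35] turn -0.008
```

>>> {"op": "servo_tool", "data": {
  "deltas": [
    [[0,0,0.11],0,0]
  ]
}}

```text
clock: 23.8
position: [0.4588, -0.1046, 0.0194]
ee_rot: [0.991, 0.131, 0.0, 0.005]
ft_force: [-8.5, 1.9, 22.3]
grip_width: 0.001
```

```bash
python3 go.py 458 -104.2 16 15.5; python3 jig.py;  python3 both.py|head -1; python3 go.py 458 -104.2 16 15.5
python3 - <<'E'
from h import *
s=cv2.imread('pics/top_last.png'); p,d,c=cam('scene'); cv2.imwrite('pics/fin.png',np.hstack([cv2.resize(s[140:260,200:440],None,fx=1.6,fy=1.6),cv2.resize(p[120:310,180:360][:192],(384,192))]))
E
python3 go.py 458 -104.2 16 15.5
```

```text
t 23.8 pos [ 458.8 -104.6   19.4] yaw 15.1 tilt [ 0.001 -0.01 ] F [-8.5  1.9 22.3] grip 0.1 j7 0.12
shift cm [-0.07 -0.06  0.34] turn -0.008
6095 39.2 [453.8 -89.5] [58.7 69.7] 15.3
15791 39.2 [438.8 -34.2] [80.1 36.2] 15.5
yaw 15.478044509887695 jig centre [ 458.27264285 -104.53752534]
tile wrist (6105, array([451. , -79.2,  39.4]), ((453.7896728515625, -89.41992950439453), (58.57450866699219, 69.39595031738281), 15.460073471069336))
t 23.95 pos [ 458.8 -104.5   19.4] yaw 15.1 tilt [ 0.001 -0.01 ] F [-8.7  0.9 21.5] grip 0.3 j7 0.12
shift cm [-0.07 -0.06  0.34] turn -0.008
t 24.0 pos [ 458.8 -104.5   19.4] yaw 15.1 tilt [ 0.001 -0.01 ] F [-8.6  1.5 21.7] grip -0.1 j7 0.12
shift cm [-0.07 -0.06  0.34] turn -0.008both.py:3: RuntimeWarning: Mean of empty slice.
  q=W[m]; q=q[np.isfinite(q[:,0])]; return len(q),np.round(q.mean(0)*1000,1),cv2.minAreaRect((q[:,:2]*1000).astype(np.float32))
  ret = um.true_divide(
```

View pics/fin.png

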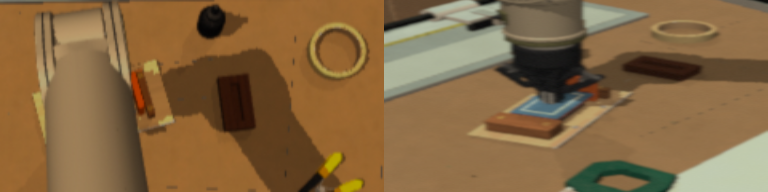

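The final view shows the shut fingers pressing on the tile, the spacer still standing at (137,90) next to the thin cheek, and the bottle and roll in place. The push is steady at about 22 N. I'll check the spacer's depth once, then hand in.

Run:
```python
from h import *
p,d,c=cam('top'); W=world(c,d)[165:250,275:310]; q=W[(W[...,2]>.07)&(W[...,2]<.09)]*1000
print(len(q),q.min(0),q.max(0))
o=telemetry.get_obs(); print(o['clock'],o['ft_force'])
if len(q)>20 and abs(np.median(q[:,2])-80)<4: print(order.hand_in())
```

```text
102 [ 442.51728822 -173.60554746   70.85295652] [ 500.62795276 -153.7271465    84.8187398 ]
24.05 [-9.49492559  0.89173224 22.34441528]
the job is handed in; nothing more can be done
None
```

The job is done and handed in at 24 s, with the shut fingers still holding the tile down at about 22 N.

- **Tile:** The larger tile lies glazed face up on the pad, within about 0.7 mm of the jig's centre and square to within about 0.5°. With the pad home, its face measured 39.2 mm, the same as the cheek tops.
- **Spacer:** It stands upright and let go in the wide gap by the thin cheek, down on the jig's bed. Its centre was about 1 mm from opposite the tile's middle and about 1 mm from mid-gap. The last depth check still showed its top at about 80 mm.
- **Bystanders:** The ink bottle and masking roll were not touched, and look in place in the last picture.

Some things did not go as expected:
- **Pickup:** The first closes missed above the tile, because the fingertips sat about 20 mm higher than the reported tool position. I corrected this by camera depth and contact force. On the close that gripped, the arm and tile shifted about 7 mm together before lifting.
- **Spacer seating:** Setting the spacer on the bed peaked at about 20 N.
- **Pressing:** The push briefly reached 36.6 N before I eased it.
- **Side force:** About 9 N of sideways force remained on the tool at hand-in, but the last two tile readings, taken during it, showed no movement.

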